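# Find the loose optics post by feel and move it to the repair block

## Task

Three steel posts stand in holders on the optical table and one of them has worked loose. Going along the row from the robot's left to its right, gently push each post's head first to the left and then to the right to feel for play. Then draw out the one that rocks and stand it fully home in the empty hole of the white repair block, leaving the two firm posts in their holders and everything else on the table where it is.

Things in the scene. Friction and masses are not known exactly. Their poses are not given: they have to be found in the camera images.
- left_center (a point): Centre (56 mm above the foot) of the steel post in the robot's left (largest y) holder. All three look alike: round, 112 mm long, 0.1 to 0.22 kg; from the foot up: foot and plug 18 mm in diameter up to 46 mm (with a waist), 13 mm shank to 80 mm, ribbed grip head 22 mm in diameter to the top at 112 mm. Axis z points up to the head.
- left_head (a point): Centre of the robot's left (largest y) post's grip head, 96 mm above its foot: where to push or grasp. A firm post pushed here yields about 0.8 mm/N, is stopped by the bore after 5 mm, springs back and cannot be drawn out. In just one holder, not always the same, the hidden latch is worn: that post rocks freely 5 to 9 mm each way under 1 N, drops back upright and lifts out.
- holder_left: The robot's left (largest y) holder, fixed: aluminium block 50 x 50 x 50 mm with a 74 x 50 x 8 mm foot and a 22 mm bore from the top, 42 mm deep: the post stands on its floor, 8 mm above the table, so the head's centre is 104 mm and the post's top 120 mm up. Origin: centre of its underside, under the bore; x away from the robot, y to the robot's left, within 0.25 rad.
- mid_center (a point): Centre (56 mm above the foot) of the steel post in the middle holder. All three look alike: round, 112 mm long, 0.1 to 0.22 kg; from the foot up: foot and plug 18 mm in diameter up to 46 mm (with a waist), 13 mm shank to 80 mm, ribbed grip head 22 mm in diameter to the top at 112 mm. Axis z points up to the head.
- mid_head (a point): Centre of the middle post's grip head, 96 mm above its foot: where to push or grasp. A firm post pushed here yields about 0.8 mm/N, is stopped by the bore after 5 mm, springs back and cannot be drawn out. In just one holder, not always the same, the hidden latch is worn: that post rocks freely 5 to 9 mm each way under 1 N, drops back upright and lifts out.
- holder_mid: The middle holder, fixed: aluminium block 50 x 50 x 50 mm with a 74 x 50 x 8 mm foot and a 22 mm bore from the top, 42 mm deep: the post stands on its floor, 8 mm above the table, so the head's centre is 104 mm and the post's top 120 mm up. Origin: centre of its underside, under the bore; x away from the robot, y to the robot's left, within 0.25 rad.
- right_center (a point): Centre (56 mm above the foot) of the steel post in the robot's right (smallest y) holder. All three look alike: round, 112 mm long, 0.1 to 0.22 kg; from the foot up: foot and plug 18 mm in diameter up to 46 mm (with a waist), 13 mm shank to 80 mm, ribbed grip head 22 mm in diameter to the top at 112 mm. Axis z points up to the head.
- right_head (a point): Centre of the robot's right (smallest y) post's grip head, 96 mm above its foot: where to push or grasp. A firm post pushed here yields about 0.8 mm/N, is stopped by the bore after 5 mm, springs back and cannot be drawn out. In just one holder, not always the same, the hidden latch is worn: that post rocks freely 5 to 9 mm each way under 1 N, drops back upright and lifts out.
- holder_right: The robot's right (smallest y) holder, fixed: aluminium block 50 x 50 x 50 mm with a 74 x 50 x 8 mm foot and a 22 mm bore from the top, 42 mm deep: the post stands on its floor, 8 mm above the table, so the head's centre is 104 mm and the post's top 120 mm up. Origin: centre of its underside, under the bore; x away from the robot, y to the robot's left, within 0.25 rad.
- repair_block: The repair block, fixed: white plastic, 70 (x) x 90 (y) x 40 mm, with a 4 mm high rim round its foot and one empty round hole in the middle of its top, 21.5 mm in diameter, chamfered, 34 mm deep (floor 6 mm above the table). Origin: centre of its underside, under the hole. A post fully home in it has its head's centre 102 mm above the table.
- repair_hole (a point): Middle of the mouth of the repair block's hole, in its top face, 40 mm above the table.
- driver: Bystander, to be left alone: a screwdriver 150 mm long lying along x between the left and middle holders; origin under its middle.
- lens_ring: Bystander, to be left alone: a flat black ring, 38 mm across, 10 mm high, between the middle and right holders; origin at its underside.
- oil: Bystander, to be left alone: a small amber bottle, 32 mm across and 62 mm high, beyond the left holder; origin at its underside.
- lens_jar: Bystander, to be left alone: a clear jar with a black cap, 52 mm across and 60 mm high, beyond the right holder; origin at its underside.
- slide_box: Bystander, to be left alone: a grey slide box 85 x 100 x 35 mm, far left; origin at its underside.
- dish: Bystander, to be left alone: a shallow clear dish 64 mm across, 16 mm high, far right; origin at its underside.
- filter_case: Bystander, to be left alone: a flat black case 60 x 60 x 18 mm, far right; origin at its underside.
Mind the look-alikes: they are no part of the job. Leave any blue, green or yellow look-alike of the holder_left alone.

How it is judged:
By the outcome, as a careful person would: the job done as asked, in the order asked, and still so for the second after the job is handed in, with the robot touching nothing.
It also fails if it takes over 72 s, if anything falls off the work surface, if the arm or the gripper's body presses on something with over 40 N, if the wrist force passes 120 N, or if a joint passes its speed limit or range.

## Robot

A 6-joint arm with a two-finger parallel gripper is mounted at the origin on the work surface. World frame = base frame: x ahead of the robot, y to its left, z up, the work surface at z = 0. Lengths are in m, angles in rad, forces in N, time in s.
With the tool pointing down it reaches from about 0.35 to 0.925 m from the base axis. Payload 6.4 kg.
Tool frame: the origin (TCP) lies between the finger pads; the fingertips stand 25 mm ahead of it and the grasp point (between the pads) lies 6 mm ahead of it; z points along the fingers, y is the direction in which the jaws open and shut (so a half turn about z gives the same grasp; the last joint's range is limited). The gripper opens to 94 mm and grips with 3 to 60 N. Pads are 16 mm wide; open, the fingers measure 119 mm over their backs; the gripper's body (75 mm by 177 mm) begins 78 mm behind the grasp point.
Start: joints at [-1.284, 0.245, 1.558, -0, 1.339, -0.174], TCP at [0.289, -0.582, 0.23] pointing down, gripper open.
Joint ranges: [-3.13, 3.13], [-1.02, 2.26], [0.13, 2.54], [-0.95, 4.09], [0.21, 2.88], [-2.74, 2.74]. Speed limits (rad/s): [2.57, 2.57, 3.14, 3.14, 3.14, 3.14].

## Interface

Orientations are given as a unit quaternion [w, x, y, z].
In Python, from plant import observe, vision, order, finder gives the robot as it stands. The module is installed in compiled form; this text tells all that it offers.
- The arm moves only by the shell command python3 -m pendant 'ROWS' [OPENING] [FORCE]. ROWS is text: rows parted by semicolons, each of 4 numbers parted by spaces: the shift along the world's x, y, z in mm, then the turn about the world's z in rad. A call has exactly 10 rows; each row is the pose to reach, as a shift and turn from the pose commanded when the call began; what a row does not reach only later rows make up. A row lasts 1/12 s, in which the tool goes at most 41.7 mm and 7.16 degrees, less where a joint would pass 70% of its speed; a pose out of reach is approached as far as the arm can. A call with a gripper value outside its range is refused whole. OPENING is the closure, from 0 (fully open) to 1 (shut), set as the call begins (- or left out, the last holds). The fingers move at their own pace and stop on an object; FORCE is the grip in N (left out, the last holds). Time passes only in rows, so rows that repeat a pose let the fingers close, or fill a call up. It gives the time, the measured TCP pose, the force and the opening at its end, in the units of the state.
- observe(): the state, without advancing time (a new reading comes with each control period).
- vision.grab_frame(name): name is "scene" or "top" or "wrist"; returns the picture (384x512x3 uint8, red, green, blue); there is no depth.
- vision.camera_info(name): a dict with "fx", "fy", "cx", "cy" (pixels), "pose" (4x4, takes a point from camera to world coordinates); the wrist camera has in their place "mount" (4x4, takes a point from camera to tool coordinates, whose origin is the TCP and whose axes are the flange's). Camera axes: x right, y down, z forward; pixel columns grow to the right and rows downward; lengths in m; the calibration is good to about 2 mm. A picture is of the moment at which its call begins: read the wrist's pose just before it. camera_info takes no time and is no camera call.
- order.sign_off(): hands the job in, once; it reports no verdict.
Trained networks look in the newest picture that a camera, given by its name, has taken for a name from the list of things; names that differ only in an ending like _2 or _b are one class to them, and where a whole thing is asked for, a point or a joint stands for the part that bears it (a point fixed in the world has none). Each returns a list of dicts, best first, with "score" (0 to 1); they miss things now and then, are a little off and sometimes report something else, mostly with a low value. They report only what shows in the picture. A call takes as long as a camera call. They do not tell look-alikes from the thing itself.
- finder.find_in(camera, label): "at" ([column, row] in pixels, amid what is visible of it).
- finder.cut_out(camera, label): "pixels" (384x512 bool, what is visible of it) and "at" ([column, row] in pixels, amid what is visible of it).
The state is a dict: "time_s": time; "qpos": joint angles; "qvel": joint speeds; "joint_torque": joint torques, N m; "position": TCP position; "orientation": TCP orientation; "ft_force": force on the tool from outside, world axes, zero at the start; "moment": the same for the moment, N m; "opening": finger opening in m.
Only numpy, scipy, OpenCV 4.12 (cv2) and the standard library are available. Lean on these libraries where they do the work, as an engineer would, in place of code of your own. Each camera call takes 0.05 s, during which the arm holds its last target.

## Working session

There is one attempt and no reset: what is moved stays moved. The work goes in short steps, Python scripts to look and compute and a shell command to move; the robot and the scene stay as the last step left them, time stands still between calls to the robot, and variables do not carry over. Pictures are saved under pics/ and viewed, and the job is handed in when it is done.

```bash
mkdir -p pics; cat > h.py <<'E'
import numpy as np, cv2
from plant import observe, vision, order, finder
def grab(n,fn=None,crop=None,scale=1):
    im=vision.grab_frame(n)
    if fn:
        o=im
        if crop: o=o[crop[1]:crop[3],crop[0]:crop[2]]
        o=cv2.resize(o,None,fx=scale,fy=scale,interpolation=cv2.INTER_CUBIC)
        cv2.imwrite('pics/'+fn,o[:,:,::-1])
    return im
def ray(n,px):
    c=vision.camera_info(n); P=np.array(c['pose'])
    d=P[:3,:3]@np.array([(px[0]-c['cx'])/c['fx'],(px[1]-c['cy'])/c['fy'],1]); return P[:3,3],d
def atz(n,px,z):
    o,d=ray(n,px); return o+d*(z-o[2])/d[2]
def proj(n,p):
    c=vision.camera_info(n); P=np.array(c['pose']); q=P[:3,:3].T@(np.array(p)-P[:3,3])
    return np.array([c['fx']*q[0]/q[2]+c['cx'],c['fy']*q[1]/q[2]+c['cy']])
E
python3 - <<'E'
from h import *
grab('scene','s0.png'); grab('top','t0.png')
s=observe(); print(s['time_s'],s['position'],s['orientation'],s['opening'],s['ft_force'])
for n in('scene','top'):
    c=vision.camera_info(n); print(n,c['fx'],np.round(c['pose'],3).tolist())
print(vision.camera_info('wrist'))
E
```

```text
0.1 [ 0.28890071 -0.58172817  0.22947546] [-8.40646150e-04  9.73572651e-01  2.28375968e-01 -5.41119358e-05] 0.09380322113633471 [-0.27393968 -0.19099561 -0.43676366]
scene 462.2860455683063 [[-0.001, 0.79, -0.614, 1.211], [1.0, -0.007, -0.01, 0.023], [-0.013, -0.614, -0.79, 1.013], [0.0, 0.0, 0.0, 1.0]]
top 465.67656716241436 [[-0.029, -0.992, 0.127, 0.35], [-1.0, 0.029, 0.005, -0.007], [-0.008, -0.127, -0.992, 1.282], [0.0, 0.0, 0.0, 1.0]]
{'fx': 277.94467522454414, 'fy': 277.94467522454414, 'cx': 259.2970933668282, 'cy': 189.01527039757318, 'mount': array([[-1.78289869e-04, -9.61162846e-01, -2.75981795e-01,
         8.00584635e-02],
       [ 9.99999770e-01, -3.52067396e-04,  5.80126210e-04,
        -3.29489864e-04],
       [-6.54759951e-04, -2.75981628e-01,  9.61162688e-01,
        -1.54103551e-01],
       [ 0.00000000e+00,  0.00000000e+00,  0.00000000e+00,
         1.00000000e+00]])}
```

View pics/s0.png

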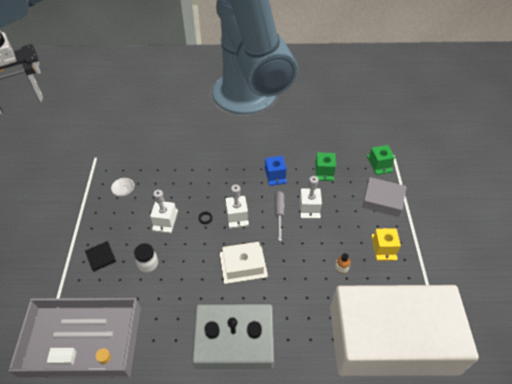

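View pics/t0.png

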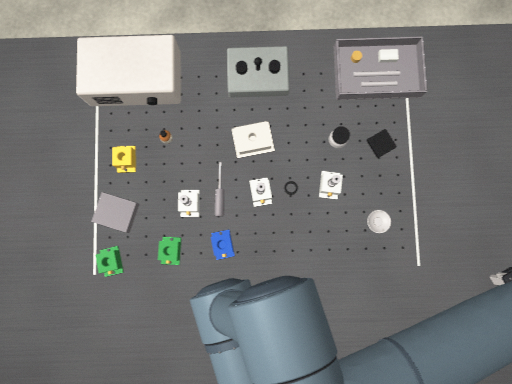

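The scene view shows three white/aluminium holders with posts: robot's left at (311,200), middle at (237,210), right at (164,216). The repair block is at (243,262). The coloured look-alikes are blue (276,170), green (326,166) and (382,159), and yellow (387,243), all without posts. In the top view the posts are at (187,201), (261,188) and (332,182), and the block is at (253,139).

```bash
python3 - <<'E'
from h import *
sc=grab('scene','s1.png',(130,140,350,290),3.4); tp=grab('top','t1.png',(160,110,360,220),4)
def best(cam,l):
    r=finder.find_in(cam,l); return [(np.round(x['at'],1).tolist(),round(x['score'],2)) for x in r[:3]]
for l in ['left_head','mid_head','right_head','repair_hole']:
    a=best('scene',l); b=best('top',l); print(l,a,b)
    z=.104 if 'head' in l else .04
    for cam,x in(('scene',a),('top',b)):
        for p,_ in x: print('   ',cam,p,np.round(atz(cam,p,z),4))
E
```

```text
left_head [] [([182.3, 197.2], 0.6)]
    top [182.3, 197.2] [0.4832 0.182  0.104 ]
mid_head [([235.0, 195.0], 0.65)] [([260.1, 187.9], 0.52)]
    scene [235.0, 195.0] [ 0.5141 -0.0178  0.104 ]
    top [260.1, 187.9] [ 0.5013 -0.0168  0.104 ]
right_head [([158.5, 200.2], 0.71)] [([333.9, 179.1], 0.49)]
    scene [158.5, 200.2] [ 0.5285 -0.2061  0.104 ]
    top [333.9, 179.1] [ 0.5183 -0.2058  0.104 ]
repair_hole [([241.7, 259.6], 0.6)] [([253.8, 138.1], 0.6), ([342.3, 134.9], 0.45)]
    scene [241.7, 259.6] [ 0.6601 -0.0014  0.04  ]
    top [253.8, 138.1] [ 0.6468 -0.0043  0.04  ]
    top [342.3, 134.9] [ 0.6484 -0.2455  0.04  ]
```

View pics/s1.png

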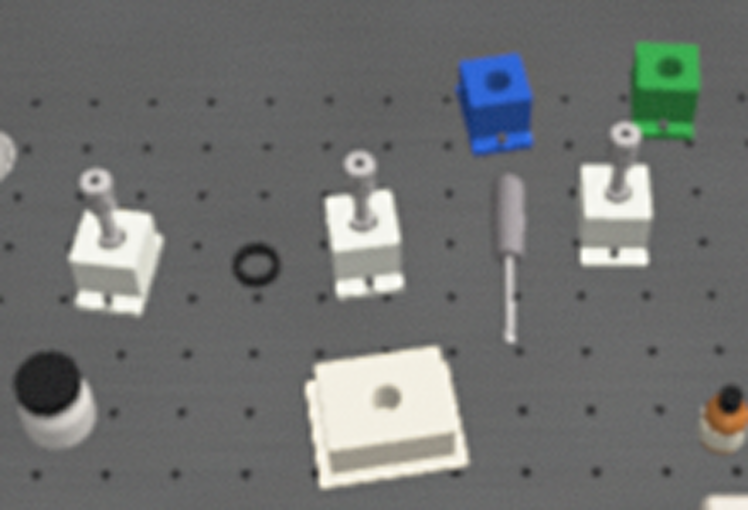

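View pics/t1.png

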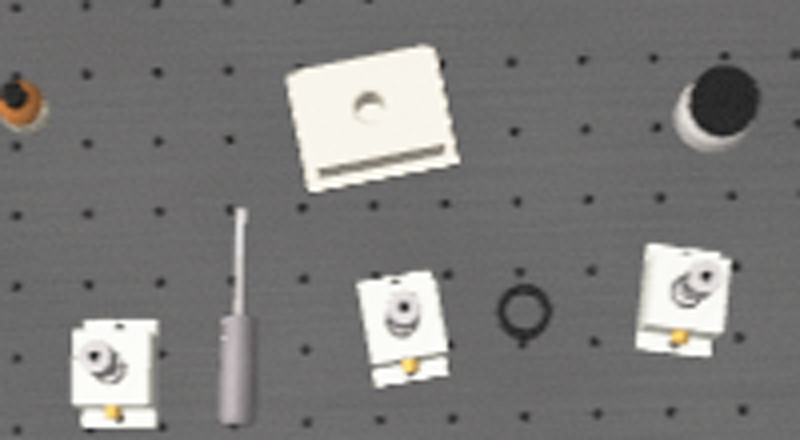

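The crops show the round ribbed head tops. In full-frame pixels they are at scene (313.5,178.5), (235.3,187.3) and (157.9,193.2), and top (183.5,198.2), (260.4,186.1) and (336.4,178.9). The only things that could be confused with the left holder are blue (276,170), green (326,166) and (382,159), and yellow (387,243). They have no posts, so I choose the three white holders. Next I refine the positions.

```bash
python3 - <<'E'
from h import *
S={'L':(313.5,178.5),'M':(235.3,187.3),'R':(157.9,193.2),'hole':(243.5,256.5)}
T={'L':(183.5,198.2),'M':(260.4,186.1),'R':(336.4,178.9),'hole':(252.1,135.9)}
for k in S:
    z=.04 if k=='hole' else .12
    o1,d1=ray('scene',S[k]);o2,d2=ray('top',T[k])
    A=np.stack([d1,-d2],1);t=np.linalg.lstsq(A,o2-o1,rcond=None)[0]
    print(k,np.round(atz('scene',S[k],z),4),np.round(atz('top',T[k],z),4),'tri',np.round((o1+d1*t[0]+o2+d2*t[1])/2,4))
# bases seen: screwdriver, ring, jar
for n,p in (('ring',(291,187.5)),('driverend',(218,214)),('drivertip',(220,163)),('jar',(338,139)),('oil',(164,136))): print(n,np.round(atz('top',p,.01),3))
E
```

```text
L [0.4762 0.1783 0.12  ] [0.4788 0.1765 0.12  ] tri [0.4785 0.1769 0.1228]
M [ 0.5024 -0.0167  0.12  ] [ 0.5037 -0.0175  0.12  ] tri [ 0.5035 -0.0171  0.1214]
R [ 0.5191 -0.2061  0.12  ] [ 0.5164 -0.2094  0.12  ] tri [ 0.5166 -0.2084  0.1169]
hole [0.6516 0.0028 0.04  ] [6.531e-01 2.000e-04 4.000e-02] tri [0.6526 0.0015 0.0417]
ring [ 0.512 -0.103  0.01 ]
driverend [0.445 0.1   0.01 ]
drivertip [0.586 0.092 0.01 ]
jar [ 0.644 -0.239  0.01 ]
oil [0.668 0.247 0.01 ]
```

Cameras agree to about 3 mm and the heights come out right. Moving above the left post, turning the jaws along y and part-closing to about 40 mm.

```bash
python3 -m pendant '10 38 0 -0.05;20 76 0 -0.1;30 115 0 -0.15;39 154 0 -0.2;49 193 0 -0.25;58 232 0 -0.3;68 271 0 -0.35;77 310 0 -0.4;87 349 0 -0.44;96 388 0 -0.461' 0.55 20
python3 -m pendant '10 39 0 0;20 78 0 0;30 117 0 0;40 156 0 0;50 195 0 0;60 234 0 0;70 273 0 0;80 312 0 0;90 350 0 0;93 371 0 0' 
```

```text
time_s: 1.43
position: [0.3851, -0.1924, 0.2307]
orientation: [0.0, 1.0, -0.001, 0.0]
ft_force: [1.1, 0.2, 0.2]
opening: 0.0425
time_s: 2.27
position: [0.4785, 0.1802, 0.2307]
orientation: [-0.0, 1.0, 0.001, 0.0]
ft_force: [-0.7, -0.6, 0.0]
opening: 0.0425
```

```bash
cat >> h.py <<'E'
def wpose():
    from scipy.spatial.transform import Rotation as R
    s=observe(); q=s['orientation']; M=np.eye(4); M[:3,:3]=R.from_quat([q[1],q[2],q[3],q[0]]).as_matrix(); M[:3,3]=s['position']
    return M@np.array(vision.camera_info('wrist')['mount'])
def watz(P,px,z):
    c=vision.camera_info('wrist'); d=P[:3,:3]@np.array([(px[0]-c['cx'])/c['fx'],(px[1]-c['cy'])/c['fy'],1]); return P[:3,3]+d*(z-P[2,3])/d[2]
E
python3 - <<'E'
from h import *
P=wpose(); grab('wrist','w1.png'); print(np.round(P,4).tolist()); s=observe(); print(s['position'],s['ft_force'])
np.save('P1.npy',P)
E
```

```text
[[0.0025, -0.9615, -0.2748, 0.5583], [-1.0, -0.0024, -0.0005, 0.1804], [-0.0002, 0.2748, -0.9615, 0.3849], [0.0, 0.0, 0.0, 1.0]]
[0.47833303 0.18175982 0.23069779] [-2.05510779  0.78180441  0.33136525]
```

View pics/w1.png

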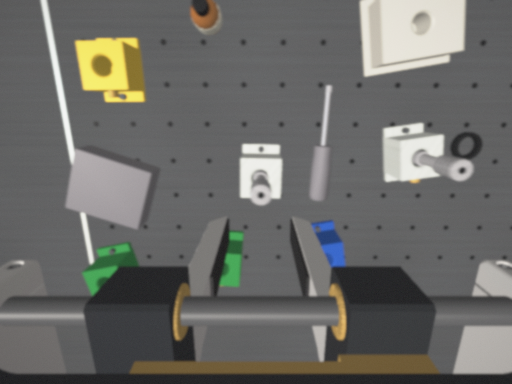

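The wrist view shows the left head's top at (260,197), between the jaws but further out. The middle head is at (461,170) and the repair hole at (421,22).

```bash
python3 - <<'E'
from h import *
P=np.load('P1.npy')
for p,z in (((260,197),.12),((461,170),.12),((421,22),.04)): print(np.round(watz(P,p,z),4))
E
```

```text
[0.4743 0.1796 0.12  ]
[ 0.5023 -0.0158  0.12  ]
[0.6514 0.0026 0.04  ]
```

```bash
python3 -m pendant '-1 0 -20 0;-1 0 -50 0;-1 0 -80 0;-1 0 -105 0;-1 0 -120 0;-1 0 -120 0;-1 0 -120 0;-1 0 -120 0;-1 0 -120 0;-1 0 -120 0'
python3 - <<'E'
from h import *
for i in range(4):
    s=observe(); print(s['time_s'],np.round(s['position'],4),np.round(s['ft_force'],2)); P=wpose(); grab('wrist','w2.png')
grab('scene','s2.png',(240,130,390,240),4)
E
```

```text
time_s: 3.15
position: [0.4781, 0.1769, 0.1121]
orientation: [-0.0, 1.0, -0.0, 0.002]
ft_force: [-0.2, -0.0, -0.1]
opening: 0.0419
3.15 [0.4781 0.1769 0.1121] [-0.17 -0.02 -0.09]
3.2 [0.4779 0.1769 0.1118] [-0.39  0.22  0.01]
3.25 [0.4777 0.1769 0.1115] [ 0.87  0.79 -0.84]
3.3 [0.4775 0.1769 0.1113] [-0.36 -0.01 -0.01]
```

View pics/w2.png

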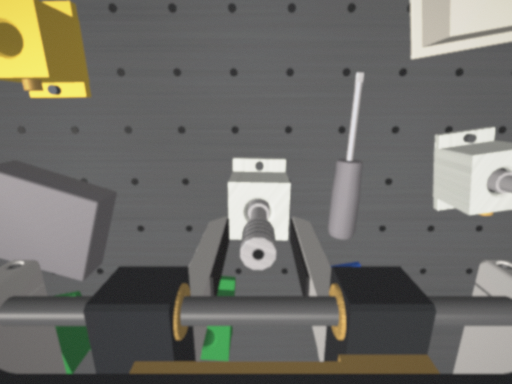

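View pics/s2.png

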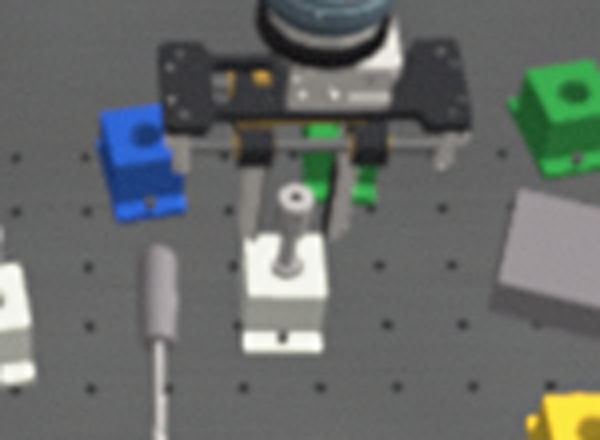

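Head top is at wrist (258,255), centred between the jaws. Push left: about 10 mm of gap, then a few mm more.

```bash
python3 -m pendant '0 4 -1 0;0 8 -1 0;0 10 -1 0;0 11 -1 0;0 12 -1 0;0 13 -1 0;0 13 -1 0;0 13 -1 0;0 13 -1 0;0 13 -1 0'
python3 - <<'E'
from h import *
P=wpose(); 
f=[]
for i in range(5):
    grab('wrist','w3.png',(150,140,370,300),3); s=observe(); f.append(s['ft_force'])
print(np.round(s['position'],4),np.round(f,1).tolist(),s['moment'])
E
```

```text
time_s: 4.23
position: [0.477, 0.1897, 0.1094]
orientation: [0.0, 1.0, -0.0, -0.0]
ft_force: [-0.9, 0.2, 1.0]
opening: 0.0423
[0.477  0.1898 0.1095] [[0.6, -0.3, 0.5], [-0.4, 1.1, -1.0], [-0.6, 0.1, -0.0], [-0.2, -0.0, -0.9], [0.5, -0.7, 0.3]] [ 0.00666281  0.03284925 -0.00442312]
```

View pics/w3.png

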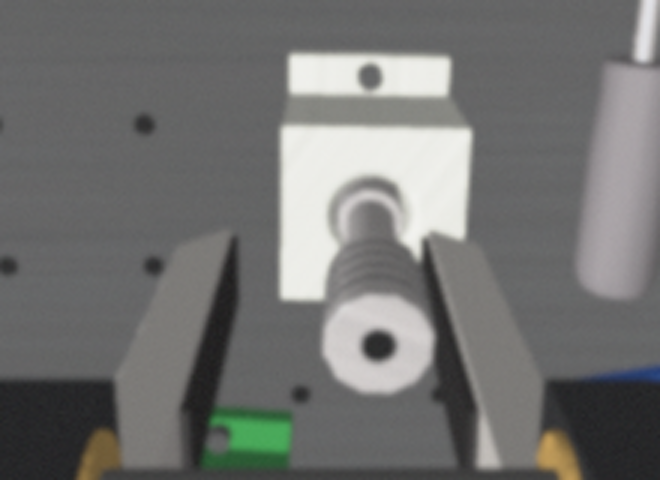

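```bash
python3 - <<'E'
from h import *
P=wpose(); print(watz(P,(275.8,254.8),.12))
E
python3 -m pendant '0 1 0 0;0 2 0 0;0 3 0 0;0 3 0 0;0 3 0 0;0 3 0 0;0 3 0 0;0 3 0 0;0 3 0 0;0 3 0 0'
python3 - <<'E'
from h import *
f=[]
for i in range(6):
    P=wpose(); grab('wrist','w4.png',(150,140,370,300),3); s=observe(); f.append(s['ft_force'])
print(np.round(s['position'],4),np.round(f,1).tolist(),np.mean(f,0))
E
```

```text
[0.47636179 0.1802751  0.12      ]
time_s: 5.32
position: [0.4771, 0.1927, 0.1095]
orientation: [0.0, 1.0, -0.0, 0.0]
ft_force: [0.4, -1.8, 2.0]
opening: 0.0426
[0.477  0.1928 0.1094] [[-0.2, -2.0, 1.2], [0.9, -0.8, 1.4], [-0.3, -1.2, 0.5], [-0.4, -1.1, 1.0], [0.3, -0.9, 1.5], [-0.1, -2.2, 1.4]] [ 0.06563694 -1.37099367  1.18013157]
```

View pics/w4.png

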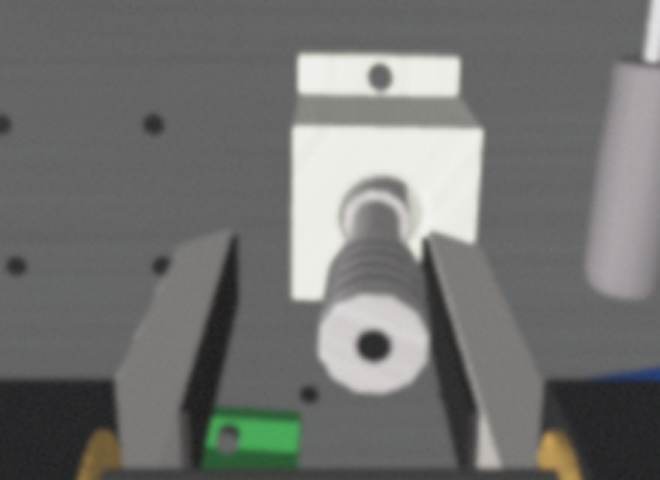

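```bash
python3 -m pendant '0 1 0 0;0 2 0 0;0 2 0 0;0 2 0 0;0 2 0 0;0 2 0 0;0 2 0 0;0 2 0 0;0 2 0 0;0 2 0 0'
python3 - <<'E'
from h import *
f=[]
for i in range(6):
    P=wpose(); grab('wrist','w5.png',(150,140,370,300),3); s=observe(); f.append(s['ft_force'])
print(np.round(s['position'],4),np.mean(f,0))
E
```

```text
time_s: 6.45
position: [0.477, 0.1948, 0.1094]
orientation: [-0.0, 1.0, -0.0, -0.0]
ft_force: [-0.1, -0.9, 0.5]
opening: 0.0423
[0.477  0.1948 0.1094] [-0.33186073 -1.76315538  0.578761  ]
```

View pics/w5.png

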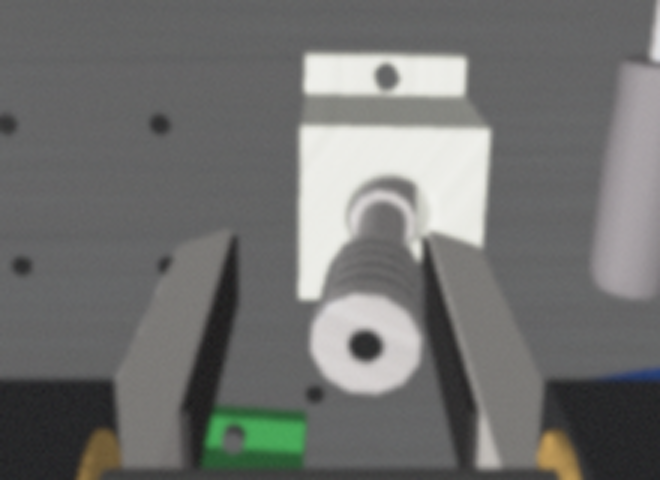

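```bash
python3 - <<'E'
from h import *
P=wpose(); print(watz(P,(271.8,255),.12), watz(P,(272.0,255.),.12)) 
P[1,3]-=.0021; print(watz(P,(274.3,255),.12)); P[1,3]-=.003;print(watz(P,(275.9,255),.12))
E
python3 -m pendant '0 1 0 0;0 2 0 0;0 2 0 0;0 2 0 0;0 2 0 0;0 2 0 0;0 2 0 0;0 2 0 0;0 2 0 0;0 2 0 0'
python3 - <<'E'
from h import *
f=[]
for i in range(6):
    P=wpose(); grab('wrist','w6.png',(150,140,370,300),3); s=observe(); f.append(s['ft_force'])
print(np.round(s['position'],4),np.mean(f,0))
E
```

```text
[0.47622427 0.18761444 0.12      ] [0.47622418 0.18749913 0.12      ]
[0.47622315 0.18407308 0.12      ]
[0.47622243 0.1801506  0.12      ]
time_s: 7.58
position: [0.4772, 0.1959, 0.1095]
orientation: [0.001, 1.0, 0.0, -0.0]
ft_force: [-0.1, -5.8, 2.5]
opening: 0.0426
[0.4772 0.1959 0.1095] [ 0.09168541 -5.72582684  1.95922997]
```

View pics/w6.png

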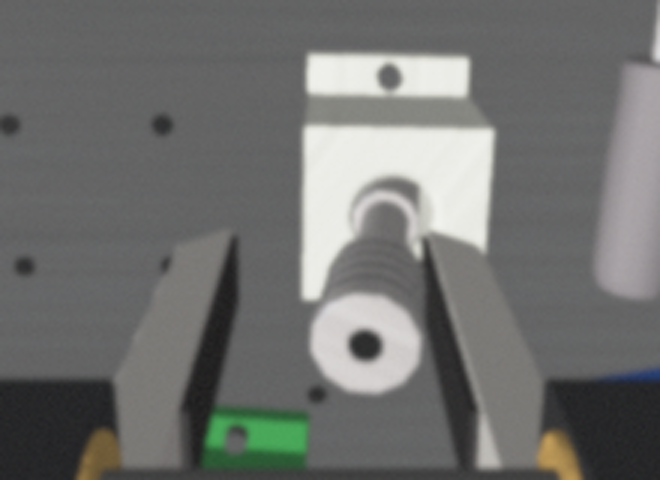

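The left head moved about 7 mm at under 2 N before a stop, so it looks loose. Now pushing it right.

```bash
python3 -m pendant '0 -3 0 0;0 -6 0 0;0 -10 0 0;0 -14 0 0;0 -18 0 0;0 -21 0 0;0 -24 0 0;0 -25 0 0;0 -25 0 0;0 -25 0 0'
python3 - <<'E'
from h import *
f=[]
for i in range(4):
    P=wpose(); grab('wrist','w7.png',(150,140,370,300),3); s=observe(); f.append(s['ft_force'])
print(np.round(s['position'],4),np.mean(f,0))
E
```

```text
time_s: 8.72
position: [0.477, 0.1718, 0.1095]
orientation: [-0.0, 1.0, -0.0, 0.0]
ft_force: [-0.4, -0.1, 0.3]
opening: 0.0424
[0.477  0.1719 0.1094] [-0.14986762  0.12416102 -0.33282087]
```

View pics/w7.png

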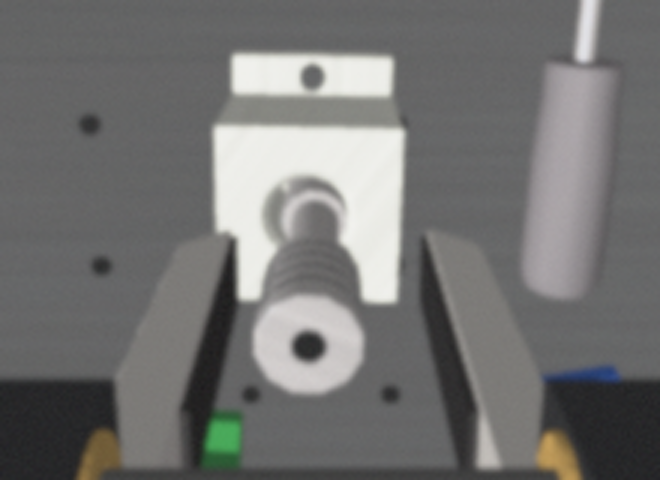

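```bash
python3 -m pendant '0 -2 0 0;0 -4 0 0;0 -5 0 0;0 -6 0 0;0 -7 0 0;0 -8 0 0;0 -9 0 0;0 -9 0 0;0 -9 0 0;0 -9 0 0'
python3 - <<'E'
from h import *
f=[]
for i in range(5):
    P=wpose(); grab('wrist','w8.png',(150,140,370,300),3); s=observe(); f.append(s['ft_force'])
print(np.round(s['position'],4),np.mean(f,0))
E
```

```text
time_s: 9.75
position: [0.4771, 0.1628, 0.1095]
orientation: [-0.0, 1.0, -0.0, 0.0]
ft_force: [0.0, 0.6, 1.6]
opening: 0.0425
[0.477  0.1628 0.1094] [-0.09512726  1.21867854  1.15518263]
```

View pics/w8.png

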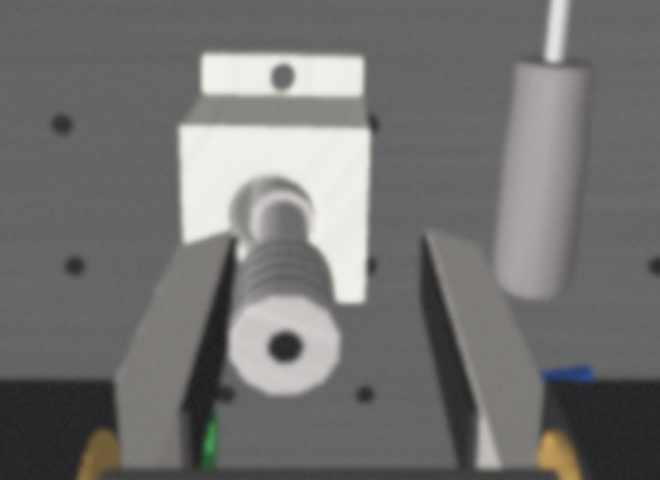

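Right: 4.5 mm of travel at about 1.2 N, where a firm post would need about 5 N, so the left post rocks both ways. Back off, up, and over to the middle post.

```bash
python3 -m pendant '0 5 0 0;0 10 0 0;0 16 0 0;0 16 20 0;0 16 55 0;6 -22 58 0;12 -60 58 0;18 -98 58 0;23 -138 58 0;26 -178 58 0'
python3 - <<'E'
from h import *
P=wpose(); grab('wrist','w9.png'); s=observe(); print(s['position'])
np.save('P.npy',P)
E
```

```text
time_s: 10.83
position: [0.5032, -0.0165, 0.1677]
orientation: [0.0, 1.0, 0.0, 0.0]
ft_force: [1.3, 0.3, 0.2]
opening: 0.0424
[ 0.5040464  -0.02243458  0.16795299]
```

View pics/w9.png

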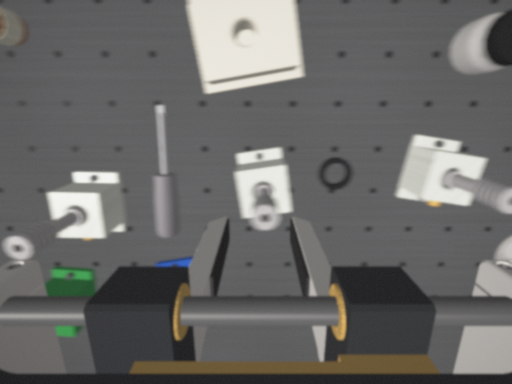

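Middle head is at wrist (265,217), near centred between the jaws. Lowering there.

```bash
python3 -m pendant '0 0 -15 0;0 0 -40 0;0 0 -58 0;0 0 -58 0;0 0 -58 0;0 4 -58 0;0 7 -58 0;0 9 -58 0;0 9 -58 0;0 9 -58 0'
python3 - <<'E'
from h import *
f=[]
for i in range(3):
    P=wpose(); grab('wrist','w10.png',(150,140,370,300),3); s=observe(); f.append(s['ft_force'])
print(np.round(s['position'],4),np.mean(f,0))
E
```

```text
time_s: 11.72
position: [0.5037, -0.0063, 0.1104]
orientation: [0.0, 1.0, 0.0, 0.001]
ft_force: [-0.2, -1.4, 0.7]
opening: 0.0422
[ 0.5033 -0.0063  0.1098] [-0.06794996 -1.06455261  1.04799403]
```

View pics/w10.png

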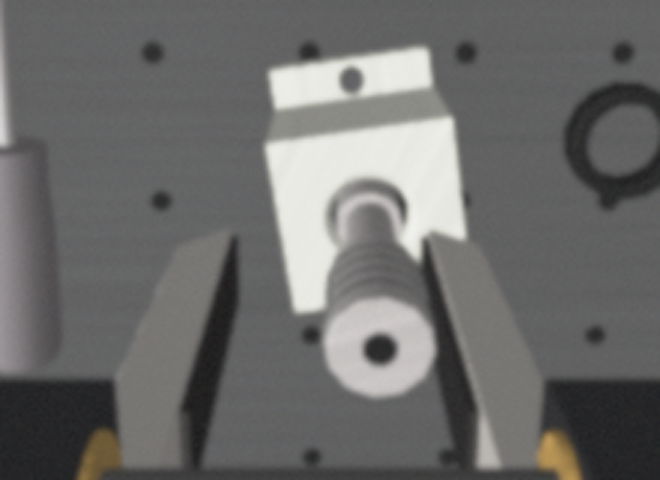

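Just touching (about 1 N). Push 3 mm further.

```bash
python3 -m pendant '0 1 0 0;0 2 0 0;0 3 0 0;0 3 0 0;0 3 0 0;0 3 0 0;0 3 0 0;0 3 0 0;0 3 0 0;0 3 0 0'
python3 - <<'E'
from h import *
f=[]
for i in range(5):
    P=wpose(); grab('wrist','w11.png',(150,140,370,300),3); s=observe(); f.append(s['ft_force'])
print(np.round(s['position'],4),np.mean(f,0))
E
```

```text
time_s: 12.7
position: [0.5032, -0.0034, 0.1096]
orientation: [0.0, 1.0, -0.0, 0.0]
ft_force: [0.7, -4.8, 3.3]
opening: 0.0421
[ 0.5031 -0.0033  0.1095] [ 0.64888874 -3.94910558  3.89190633]
```

View pics/w11.png

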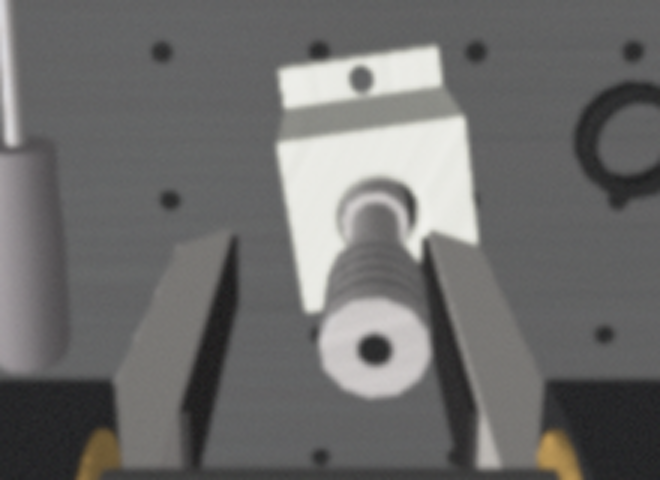

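Middle: 4 N at about 4 mm, so firm to the left. Now right.

```bash
python3 -m pendant '0 -4 0 0;0 -8 0 0;0 -13 0 0;0 -18 0 0;0 -22 0 0;0 -24 0 0;0 -26 0 0;0 -28 0 0;0 -28 0 0;0 -28 0 0'
python3 - <<'E'
from h import *
f=[]
for i in range(5):
    P=wpose(); grab('wrist','w12.png',(150,140,370,300),3); s=observe(); f.append(s['ft_force'])
print(np.round(s['position'],4),np.mean(f,0))
E
```

```text
time_s: 13.78
position: [0.503, -0.0309, 0.1095]
orientation: [-0.0, 1.0, -0.0, -0.0]
ft_force: [-0.0, 2.1, 1.8]
opening: 0.0419
[ 0.5031 -0.031   0.1095] [-0.06700408  2.85163603  1.99839899]
```

View pics/w12.png

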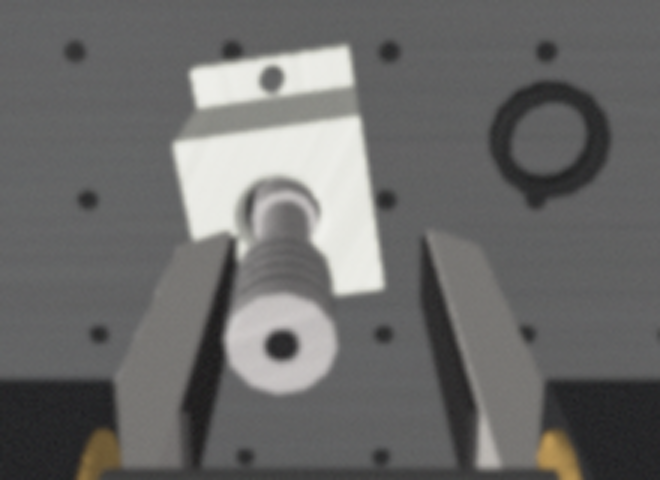

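```bash
python3 -m pendant '0 -1 0 0;0 -2 0 0;0 -2 0 0;0 -2 0 0;0 -2 0 0;0 -2 0 0;0 -2 0 0;0 -2 0 0;0 -2 0 0;0 -2 0 0'
python3 - <<'E'
from h import *
f=[]
for i in range(4):
    grab('wrist'); s=observe(); f.append(s['ft_force'])
print(np.round(s['position'],4),np.mean(f,0))
E
```

```text
time_s: 14.87
position: [0.5032, -0.0328, 0.1097]
orientation: [-0.001, 1.0, -0.0, 0.0]
ft_force: [-0.2, 5.3, 3.5]
opening: 0.0424
[ 0.5032 -0.0328  0.1097] [-0.58962669  5.10287676  3.69471908]
```

Middle is firm both ways (5.1 N at about 4.5 mm). On to the right post.

```bash
python3 -m pendant '0 6 0 0;0 12 0 0;0 17 0 0;0 17 25 0;0 17 58 0;3 -20 58 0;6 -60 58 0;9 -100 58 0;12 -138 58 0;14 -174 58 0'
python3 - <<'E'
from h import *
P=wpose(); grab('wrist','w13.png'); s=observe(); print(s['position'])
E
```

```text
time_s: 15.9
position: [0.5169, -0.2092, 0.1674]
orientation: [0.001, 1.0, -0.0, -0.0]
ft_force: [-1.1, -0.0, -0.7]
opening: 0.0424
[ 0.51728505 -0.21471574  0.16790213]
```

View pics/w13.png

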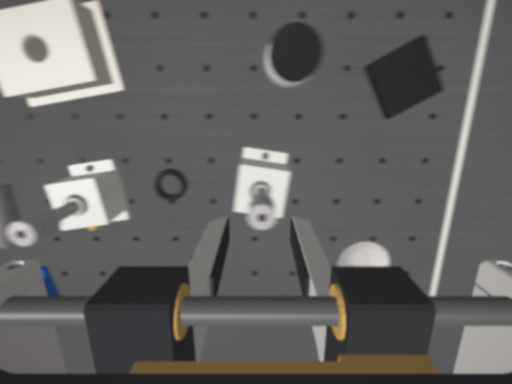

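Right head is at wrist (262,217), centred. Lowering and pushing left.

```bash
python3 -m pendant '0 0 -15 0;0 0 -40 0;0 0 -58 0;0 0 -58 0;0 4 -58 0;0 7 -58 0;0 9 -58 0;0 10 -58 0;0 10 -58 0;0 10 -58 0'
python3 - <<'E'
from h import *
f=[]
for i in range(3):
    P=wpose(); grab('wrist','w14.png',(150,140,370,300),3); s=observe(); f.append(s['ft_force'])
print(np.round(s['position'],4),np.mean(f,0))
E
python3 -m pendant '0 1 0 0;0 2 0 0;0 3 0 0;0 3 0 0;0 3 0 0;0 3 0 0;0 3 0 0;0 3 0 0;0 3 0 0;0 3 0 0'
python3 - <<'E'
from h import *
f=[]
for i in range(4):
    P=wpose(); grab('wrist','w15.png',(150,140,370,300),3); s=observe(); f.append(s['ft_force'])
print(np.round(s['position'],4),np.mean(f,0))
E
```

```text
time_s: 16.78
position: [0.5176, -0.1975, 0.1104]
orientation: [0.001, 1.0, 0.0, 0.001]
ft_force: [0.1, -0.1, -0.8]
opening: 0.042
[ 0.5172 -0.1974  0.1098] [ 0.26626271 -0.28090117  0.26120938]
time_s: 17.77
position: [0.5172, -0.1944, 0.1096]
orientation: [0.0, 1.0, -0.0, 0.0]
ft_force: [0.2, -4.1, 3.7]
opening: 0.0424
[ 0.5172 -0.1943  0.1096] [ 0.52356992 -3.88336236  3.13984269]
```

View pics/w15.png

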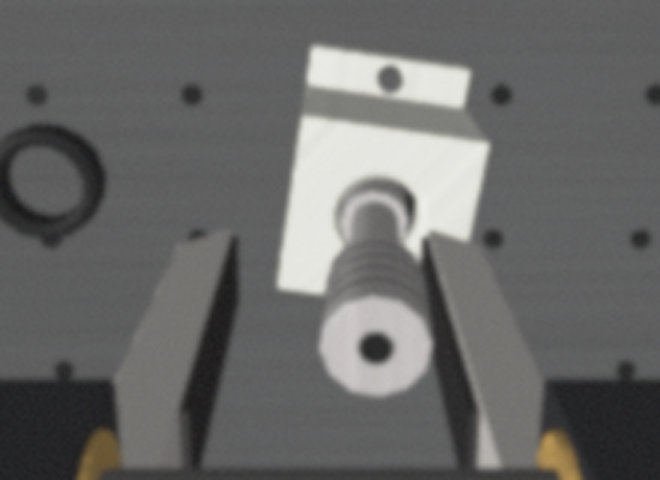

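Firm to the left (3.9 N at 3 mm). Now right.

```bash
python3 -m pendant '0 -4 0 0;0 -8 0 0;0 -13 0 0;0 -18 0 0;0 -22 0 0;0 -24 0 0;0 -26 0 0;0 -28 0 0;0 -28 0 0;0 -28 0 0'
python3 - <<'E'
from h import *
f=[]
for i in range(4):
    P=wpose(); grab('wrist','w16.png',(150,140,370,300),3); s=observe(); f.append(s['ft_force'])
print(np.round(s['position'],4),np.mean(f,0))
E
```

```text
time_s: 18.8
position: [0.517, -0.2218, 0.1095]
orientation: [-0.0, 1.0, -0.0, -0.0]
ft_force: [-0.9, 2.5, 2.3]
opening: 0.0422
[ 0.5171 -0.2219  0.1095] [-0.38337792  2.78879846  1.96345637]
```

View pics/w16.png

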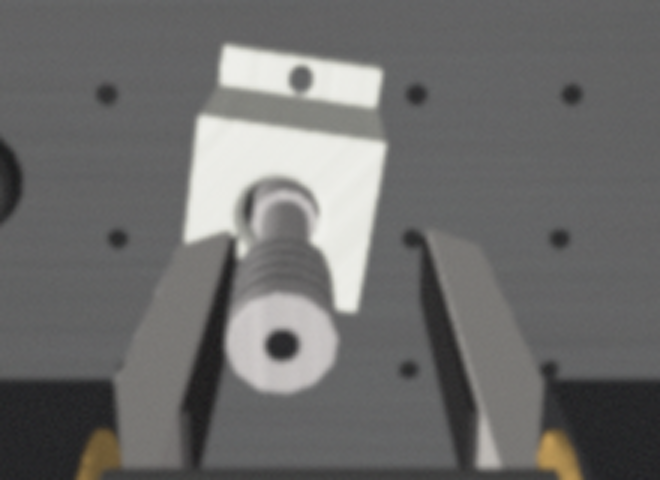

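```bash
python3 -m pendant '0 -1 0 0;0 -1.5 0 0;0 -1.5 0 0;0 -1.5 0 0;0 -1.5 0 0;0 -1.5 0 0;0 -1.5 0 0;0 -1.5 0 0;0 -1.5 0 0;0 -1.5 0 0'
python3 - <<'E'
from h import *
f=[]
for i in range(4):
    grab('wrist'); s=observe(); f.append(s['ft_force'])
print(s['time_s'],np.round(s['position'],4),np.mean(f,0))
E
```

```text
time_s: 19.83
position: [0.5171, -0.2234, 0.1096]
orientation: [-0.0, 1.0, -0.0, 0.0]
ft_force: [-0.6, 4.8, 4.7]
opening: 0.0428
20.0333 [ 0.5171 -0.2234  0.1096] [-0.27742725  5.11049299  3.43962039]
```

Right is firm too. So the left post is the loose one. Returning to it at safe height with jaws wider.

```bash
python3 -m pendant '0 5 0 0;0 10 0 0;0 14 0 0;0 14 25 0;0 14 60 0;-3 50 60 0;-7 90 60 0;-11 130 60 0;-15 170 60 0;-19 210 60 0'
python3 -m pendant '-4 40 0 0;-8 80 0 0;-12 120 0 0;-17 155 0 0;-20 180 0 0;-21.5 191.6 0 0;-21.5 191.6 0 0;-21.5 191.6 0 0;-21.5 191.6 0 0;-21.5 191.6 0 0' 0.5
python3 - <<'E'
from h import *
P=wpose(); grab('wrist','w17.png'); s=observe(); print(s['position'])
for p in ((258,217),(260,217),(262,217)): print(watz(P,p,.12))
np.save('P.npy',P)
E
```

```text
time_s: 20.87
position: [0.4975, -0.0122, 0.1695]
orientation: [0.001, 1.0, -0.0, 0.0]
ft_force: [0.7, -0.4, 0.2]
opening: 0.0422
time_s: 21.7
position: [0.4769, 0.1765, 0.1694]
orientation: [0.0, 1.0, -0.001, 0.0]
ft_force: [-0.6, 0.2, 0.7]
opening: 0.0469
[0.47694526 0.17655715 0.16943898]
[0.47570416 0.1775072  0.12      ]
[0.47569968 0.1759384  0.12      ]
[0.4756952  0.17436956 0.12      ]
```

View pics/w17.png

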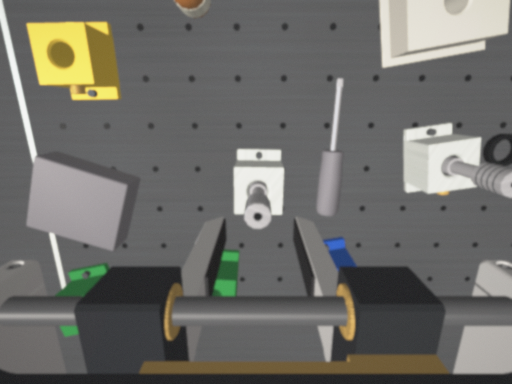

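Left head at (257.5,216), i.e. y≈0.178, upright. Descend and grip the head.

```bash
python3 -m pendant '0 1.5 -15 0;0 1.5 -40 0;0 1.5 -58 0;0 1.5 -60 0;0 1.5 -60 0;0 1.5 -60 0;0 1.5 -60 0;0 1.5 -60 0;0 1.5 -60 0;0 1.5 -60 0'
python3 -m pendant '0 0 0 0;0 0 0 0;0 0 0 0;0 0 0 0;0 0 0 0;0 0 0 0;0 0 0 0;0 0 0 0;0 0 0 0;0 0 0 0' 0.9 25
python3 - <<'E'
from h import *
P=wpose(); grab('wrist','w18.png',(150,140,370,300),3); s=observe(); print(s['position'],s['opening'],s['ft_force'])
E
```

```text
time_s: 22.58
position: [0.477, 0.1795, 0.1102]
orientation: [-0.0, 1.0, -0.0, 0.001]
ft_force: [-0.6, -1.1, -0.5]
opening: 0.0467
time_s: 23.42
position: [0.4765, 0.1794, 0.1094]
orientation: [-0.0, 1.0, -0.0, -0.0]
ft_force: [0.5, 0.5, 0.0]
opening: 0.0212
[0.47650377 0.17942551 0.10941773] 0.021670403896826666 [ 0.4094627  -0.10955318  0.12539743]
```

View pics/w18.png

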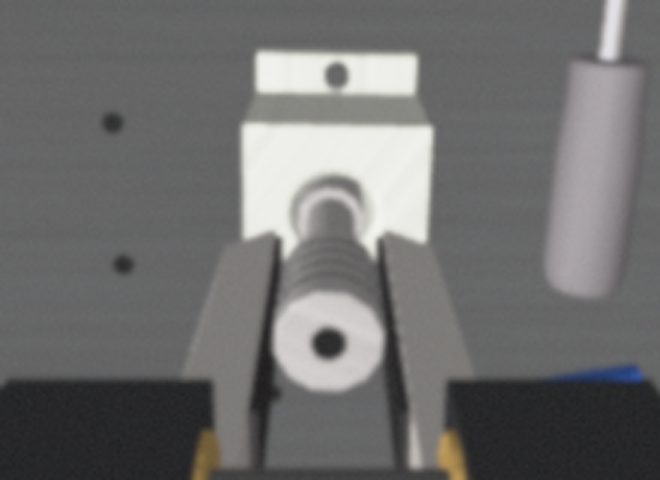

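Gripped (21.7 mm, the head's diameter). Drawing it straight up slowly.

```bash
python3 -m pendant '0 0 4 0;0 0 8 0;0 0 14 0;0 0 22 0;0 0 30 0;0 0 40 0;0 0 50 0;0 0 60 0;0 0 66 0;0 0 70 0'
python3 - <<'E'
from h import *
grab('wrist','w19.png',(130,0,480,300),2); grab('scene','s19.png',(200,120,360,290),3.5); s=observe(); print(s['position'],s['opening'],s['ft_force'])
E
```

```text
time_s: 24.3
position: [0.4771, 0.1795, 0.181]
orientation: [-0.0, 1.0, -0.0, 0.001]
ft_force: [-0.0, -0.4, -1.8]
opening: 0.0214
[0.47699338 0.17945973 0.18041572] 0.021545723878273217 [ 0.72910106 -0.03361525 -1.06768168]
```

View pics/w19.png

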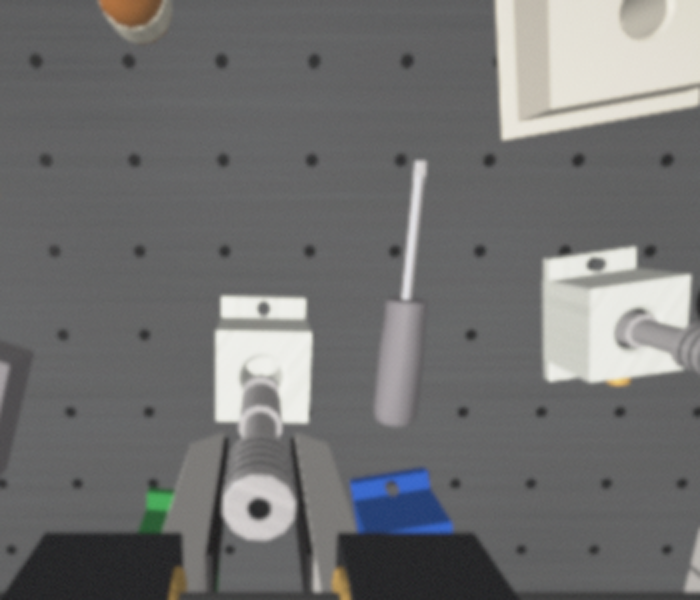

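View pics/s19.png

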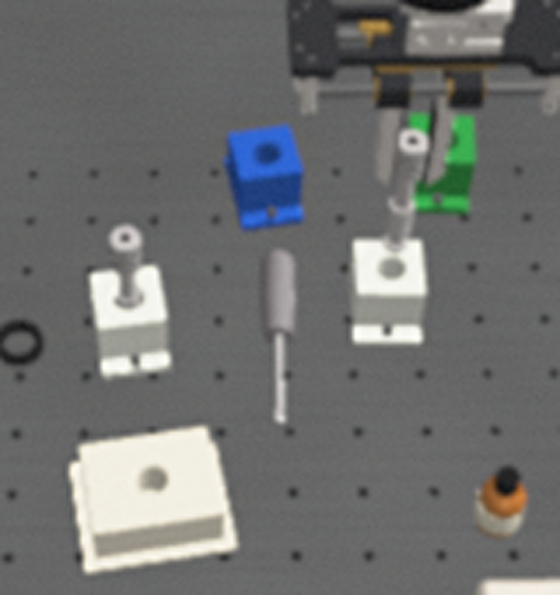

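The post is out of the left holder. Carrying it over the repair block.

```bash
python3 -m pendant '15 -15 0 0;40 -40 0 0;65 -66 0 0;91 -92 0 0;116 -118 0 0;140 -142 0 0;160 -162 0 0;172 -174 0 0;176 -178 0 0;176 -178 0 0'
python3 -m pendant '0 0 0 0;0 0 0 0;0 0 0 0;0 0 -10 0;0 0 -15 0;0 0 -20 0;0 0 -20 0;0 0 -20 0;0 0 -20 0;0 0 -20 0'
python3 - <<'E'
from h import *
P=wpose(); np.save('P.npy',P); grab('wrist','w20.png',(150,100,370,320),2.7); grab('scene','s20.png',(180,190,320,290),5.5); grab('top','t20.png',(200,80,310,200),5);s=observe(); print(s['position'],s['opening'],s['ft_force'])
E
```

```text
time_s: 25.23
position: [0.6526, 0.0005, 0.1785]
orientation: [-0.0, 1.0, -0.001, -0.001]
ft_force: [-0.3, 0.2, -0.5]
opening: 0.0215
time_s: 26.07
position: [0.6528, 0.0013, 0.1598]
orientation: [0.0, 1.0, -0.0, 0.0]
ft_force: [0.2, 0.4, -1.4]
opening: 0.0216
[0.65276568 0.00129225 0.15985517] 0.021630891181535872 [ 0.69425947  0.84062882 -1.74389462]
```

View pics/w20.png

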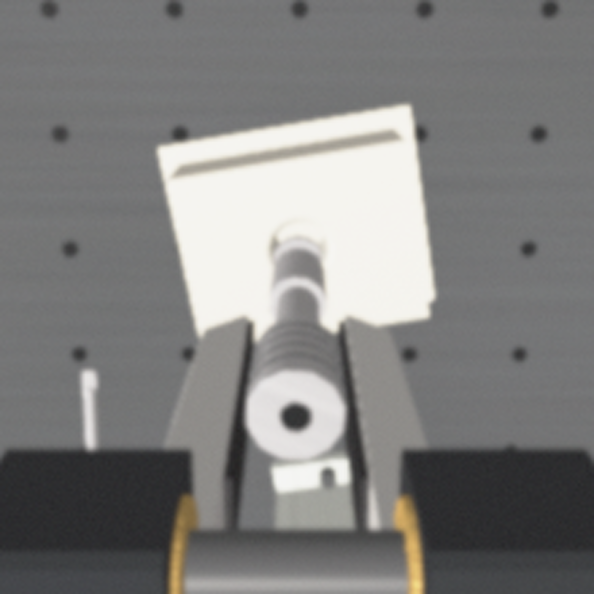

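View pics/s20.png

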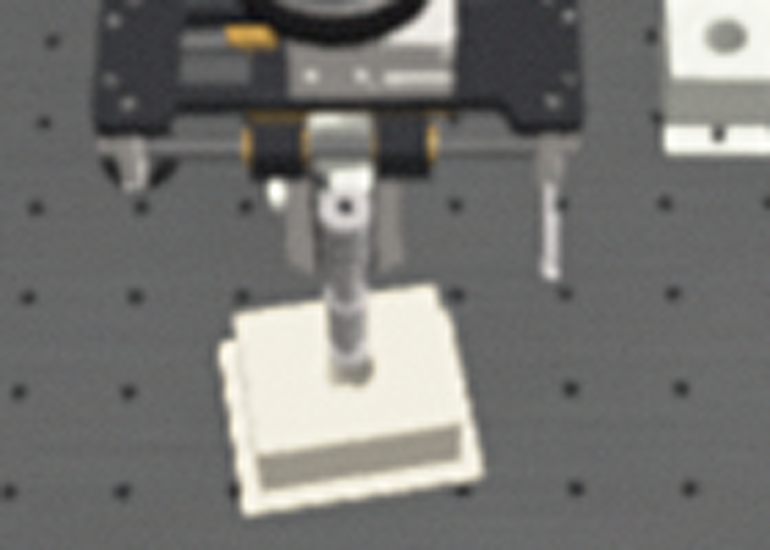

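View pics/t20.png

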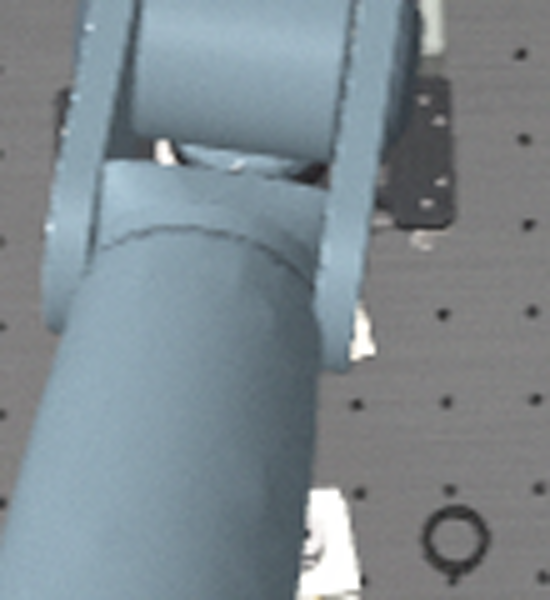

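```bash
python3 - <<'E'
from h import *
t=np.linspace(0,2*np.pi,73)
def ext(x,y,z,r):
    q=np.array([proj('scene',(x+r*np.cos(a),y+r*np.sin(a),z)) for a in t]); q=(q-[180,190]+.5)*5.5
    return np.round([q[:,0].min(),q[:,0].max(),q[:,1].min(),q[:,1].max()],1)
print('foot',ext(.6525,.0013,.0585,.009)); print('hole',ext(.6525,.0013,.04,.01075),'chamfer',ext(.6525,.0013,.04,.012))
im=vision.grab_frame('scene'); c=im[236:268,228:262]
cv2.imwrite('pics/s21.png',cv2.resize(c,None,fx=20,fy=20*.9,interpolation=cv2.INTER_CUBIC)[:,:,::-1])
def ew(P,x,y,z,r):
    c=vision.camera_info('wrist'); o=[]
    for a in t:
        q=P[:3,:3].T@(np.array([x+r*np.cos(a),y+r*np.sin(a),z])-P[:3,3]); o.append([c['fx']*q[0]/q[2]+c['cx'],c['fy']*q[1]/q[2]+c['cy']])
    q=(np.array(o)-[150,100]+.5)*2.7; return np.round([q[:,0].min(),q[:,0].max(),q[:,1].min(),q[:,1].max()],1)
P=np.load('P.npy'); print('w foot',ew(P,.6525,.0013,.0585,.009),'hole',ew(P,.6525,.0013,.04,.01075),'head',ew(P,.6525,.0013,.1705,.011))
E
```

```text
foot [326.8 368.5 330.7 367. ]
hole [323.9 373.1 348.9 392. ] chamfer [321.  375.9 346.4 394.5]
w foot [271.1 321.6 236.4 284.6] hole [268.1 324.6 218.8 273. ] head [245.1 348.3 370.9 463.5]
```

View pics/s21.png

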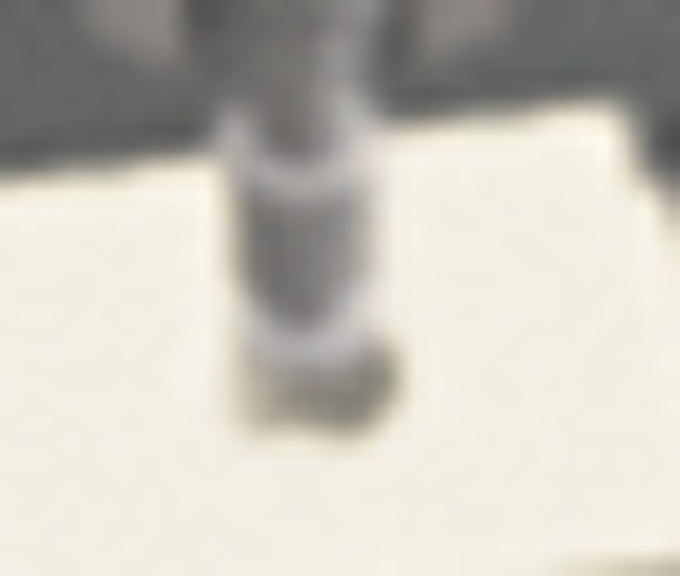

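```bash
python3 - <<'E'
from h import *
im=vision.grab_frame('wrist'); c=im[170:225,235:290]
cv2.imwrite('pics/w21.png',cv2.resize(c,None,fx=11,fy=11,interpolation=cv2.INTER_CUBIC)[:,:,::-1])
E
```

```text
(no output)
```

View pics/w21.png

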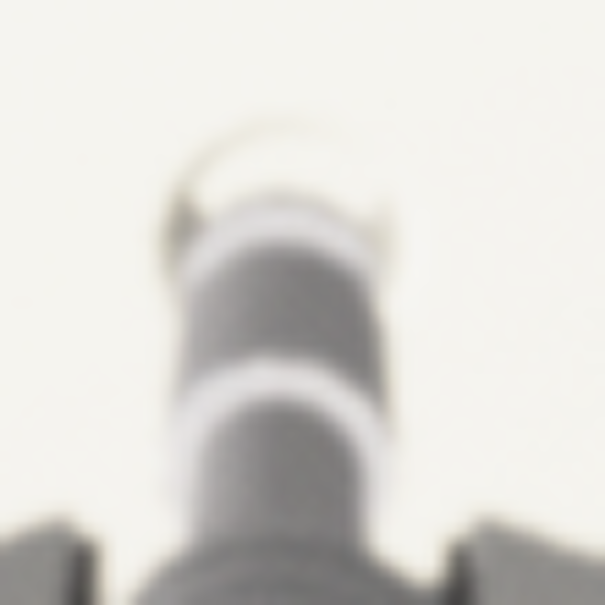

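The wrist close-up puts the foot over the hole in both directions (centres 280/280). The scene view suggests about 1 mm more to +y, so I shift +0.7 mm, within the 1.75 mm clearance, and lower to a partial depth.

```bash
python3 -m pendant '0 0.7 -5 0;0 0.7 -10 0;0 0.7 -14 0;0 0.7 -17 0;0 0.7 -20 0;0 0.7 -23 0;0 0.7 -26 0;0 0.7 -29 0;0 0.7 -30 0;0 0.7 -30 0'
python3 - <<'E'
from h import *
f=[]
for i in range(2): grab('wrist','w22.png',(170,120,340,290),3.5); s=observe(); f.append(s['ft_force'])
grab('scene','s22.png',(180,190,320,290),5.5)
print(s['position'],np.mean(f,0),s['moment'])
E
```

```text
time_s: 27.15
position: [0.6523, 0.002, 0.1289]
orientation: [0.0, 1.0, -0.0, -0.0]
ft_force: [-0.5, -0.7, -2.3]
opening: 0.0212
[0.65229805 0.00200156 0.12911987] [-1.24484261 -1.13153592 -2.45553378] [-0.30369423  0.24769066 -0.02428138]
```

View pics/w22.png

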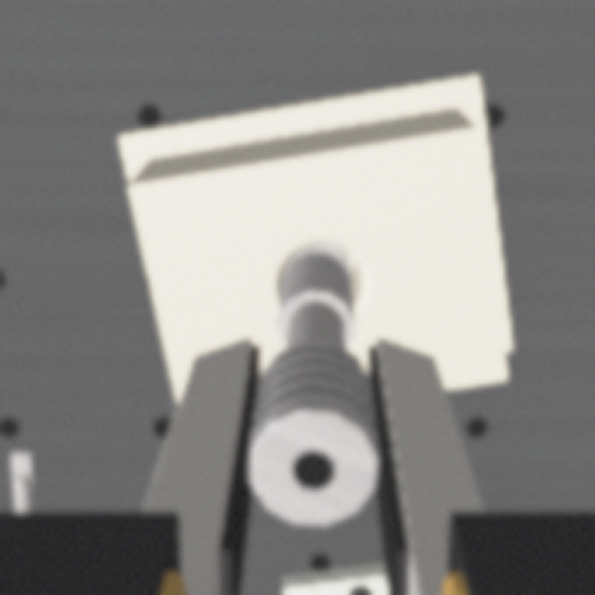

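View pics/s22.png

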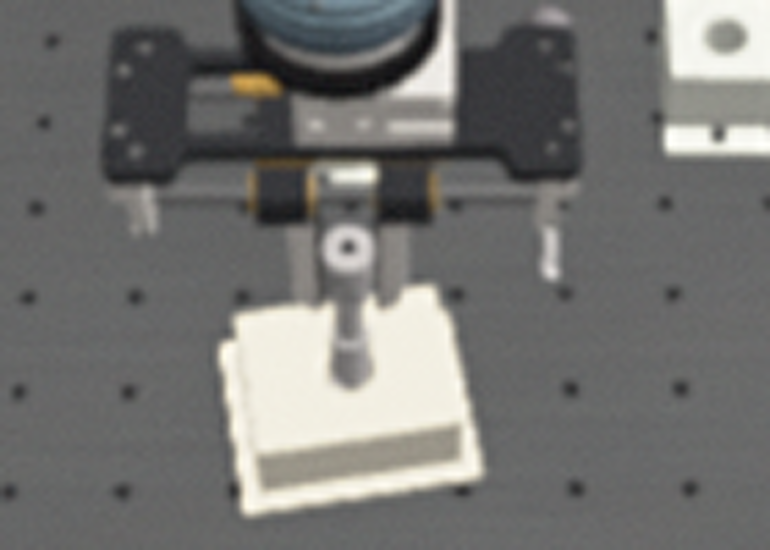

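Foot is in the hole, lightly touching its +y side (−1.1 N). I ease back and lower to the floor.

```bash
python3 -m pendant '-0.4 -0.7 0 0;-0.4 -0.7 -4 0;-0.4 -0.7 -8 0;-0.4 -0.7 -12 0;-0.4 -0.7 -15 0;-0.4 -0.7 -17 0;-0.4 -0.7 -19 0;-0.4 -0.7 -20 0;-0.4 -0.7 -21 0;-0.4 -0.7 -21 0'
python3 - <<'E'
from h import *
f=[]
for i in range(3): grab('wrist','w23.png',(170,120,340,290),3.5); s=observe(); f.append(s['ft_force'])
print(s['position'],np.mean(f,0),s['moment'])
E
```

```text
time_s: 28.13
position: [0.6521, 0.0014, 0.1083]
orientation: [-0.0, 1.0, -0.0, -0.0]
ft_force: [-0.9, 0.8, -1.7]
opening: 0.0215
[0.65214401 0.00143081 0.10847336] [-0.43670202 -0.28600118 -1.69585318] [-0.05397116  0.13185891  0.00125617]
```

View pics/w23.png

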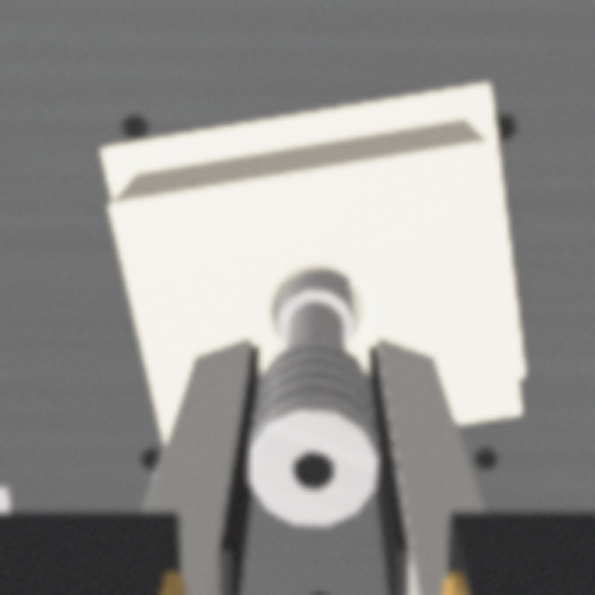

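```bash
python3 -m pendant '0 0 -0.5 0;0 0 -1 0;0 0 -1.5 0;0 0 -1.5 0;0 0 -1.5 0;0 0 -1.5 0;0 0 -1.5 0;0 0 -1.5 0;0 0 -1.5 0;0 0 -1.5 0'
python3 - <<'E'
from h import *
f=[]
for i in range(3): grab('wrist'); s=observe(); f.append(s['ft_force'])
print(s['position'],np.mean(f,0),s['moment'])
E
```

```text
time_s: 29.12
position: [0.6524, 0.0013, 0.1074]
orientation: [0.0, 1.0, -0.0, 0.0]
ft_force: [-1.6, 0.7, 4.6]
opening: 0.021
[0.65243193 0.00132583 0.10741558] [-1.61190103 -0.91052833  4.0381398 ] [-0.02573157  0.34255634 -0.0082709 ]
```

The post sits on the hole's floor: Fz went from −1.7 to +4 N at TCP 107.4 mm, the expected height. Release in place, then look before lifting.

```bash
python3 -m pendant '0 0 0.5 0;0 0 0.5 0;0 0 0.5 0;0 0 0.5 0;0 0 0.5 0;0 0 0.5 0;0 0 0.5 0;0 0 0.5 0;0 0 0.5 0;0 0 0.5 0' 0.5
python3 - <<'E'
from h import *
grab('wrist','w24.png',(170,120,340,290),3.5); s=observe(); print(s['position'],s['opening'],s['ft_force'])
E
```

```text
time_s: 30.1
position: [0.6521, 0.0014, 0.1074]
orientation: [-0.0, 1.0, -0.0, -0.0]
ft_force: [0.6, -0.1, -0.0]
opening: 0.047
[0.65216231 0.0013577  0.10749606] 0.046585625676566995 [ 0.10907524 -0.76014821  0.51866141]
```

View pics/w24.png

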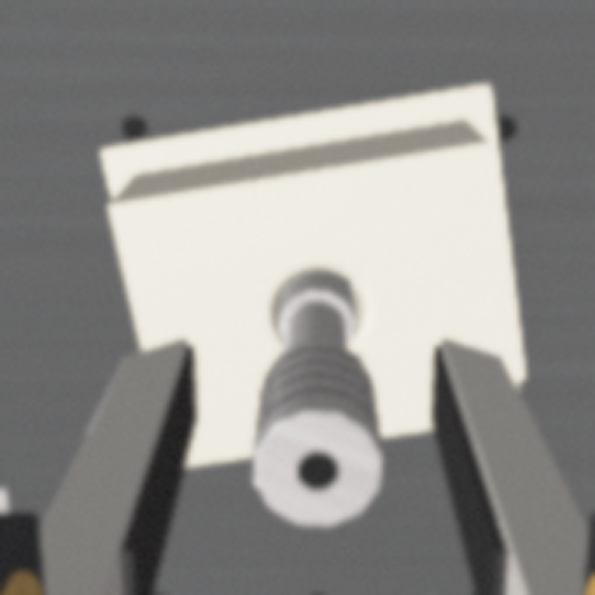

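The post stands free and upright at (317,470) in the crop, with both jaws clear. Lifting away, then a full check.

```bash
python3 -m pendant '0 0 10 0;0 0 30 0;0 0 60 0;0 0 95 0;0 0 125 0;-30 0 140 0;-65 0 140 0;-100 0 140 0;-130 0 140 0;-150 0 140 0'
python3 -m pendant '0 -30 0 0;0 -70 0 0;0 -110 0 0;0 -150 0 0;0 -190 0 0;0 -230 0 0;0 -250 0 0;0 -250 0 0;0 -250 0 0;0 -250 0 0'
python3 - <<'E'
from h import *
grab('scene','s30.png',None,1.5); sc=grab('scene','s31.png',(130,140,350,290),3.4); tp=grab('top','t30.png',(120,100,370,230),3.2); s=observe(); print(s['time_s'],s['position'],s['ft_force'])
E
```

```text
time_s: 30.98
position: [0.5, 0.0017, 0.2481]
orientation: [0.0, 1.0, -0.0, 0.0]
ft_force: [-0.2, -1.1, -0.3]
opening: 0.047
time_s: 31.82
position: [0.5022, -0.2478, 0.2478]
orientation: [-0.0, 1.0, 0.0, 0.0]
ft_force: [0.4, -0.3, 0.3]
opening: 0.0467
31.9667 [ 0.50231969 -0.24727495  0.24766612] [-0.19528914  0.56992513 -0.99400847]
```

View pics/s31.png

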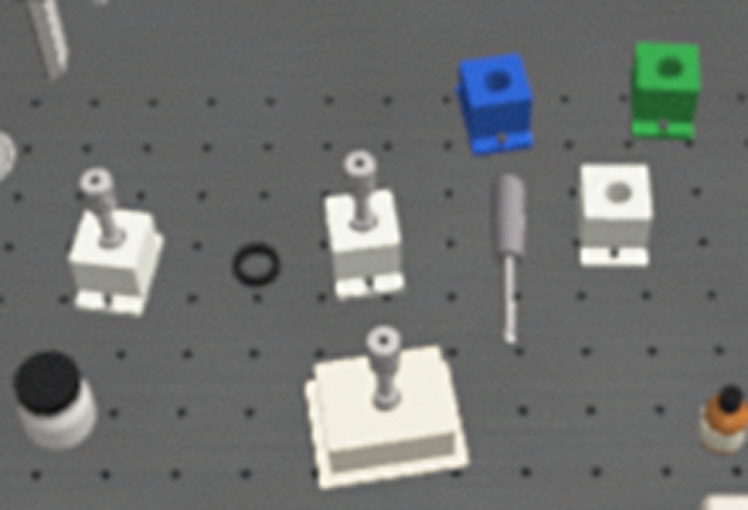

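View pics/t30.png

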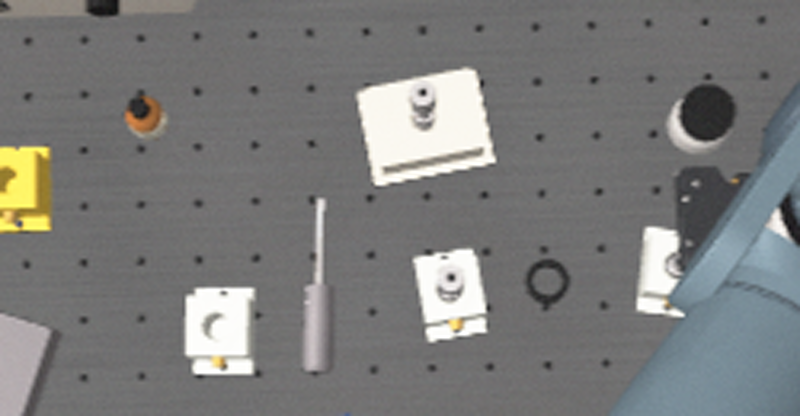

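View pics/s30.png

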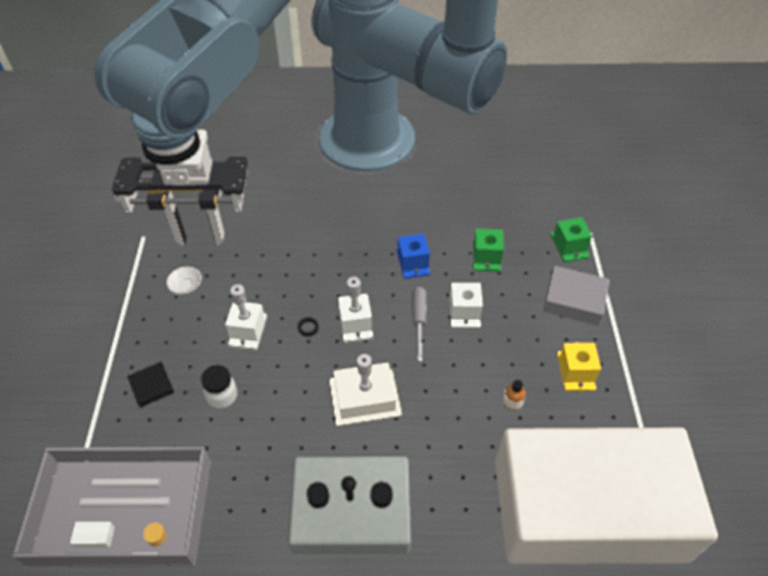

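The post stands in the repair block, head at crop (384,340). The left holder is empty and everything else is unmoved. One numeric height check, then hand in.

```bash
python3 - <<'E'
from h import *
a=((384+.5)/3.4-.5+130,(340+.5)/3.4-.5+140); b=((423+.5)/3.2-.5+120,(92+.5)/3.2-.5+100)
o1,d1=ray('scene',a);o2,d2=ray('top',b)
t=np.linalg.lstsq(np.stack([d1,-d2],1),o2-o1,rcond=None)[0]
print(np.round((o1+d1*t[0]+o2+d2*t[1])/2,4), a, proj('scene',(.652,.0015,.118)))
print(order.sign_off(), observe()['time_s'])
E
```

```text
[0.6534 0.001  0.119 ] (242.58823529411765, 239.64705882352942) [242.28538619 239.3792667 ]
the job is handed in; nothing more can be done
the job is handed in; nothing more can be done
```

The loose post was the left one. It now stands fully home in the white repair block, and I have handed the job in after about 32 s of the 72 s allowed.

- **Feel test:** I pushed each head left then right, going from the robot's left to its right.
  - **Left post:** it rocked about 7 mm to the left at under 2 N before reaching a 5.7 N stop. To the right it moved about 4.5 mm at about 1.2 N.
  - **Middle post:** it was firm, with 4 to 5 N at about 4 mm each way.
  - **Right post:** it was firm, with 4 to 5 N at about 3 to 4 mm each way.
- **Seating:** I drew the left post straight up and lowered it into the hole. It met the floor at the expected height (107.4 mm tool height, with the vertical force going from −1.7 to +4 N), then I released it and moved the arm clear.
- **Last checks:**
  - **Seated post:** its top measured 119 mm above the table against 118 mm expected, and it is upright.
  - **Rest of the table:** the left holder is empty, the two firm posts are in their holders, and nothing else looks moved in the scene view.
- **Disagreements:**
  - **Hole centring:** just before insertion the scene camera put the hole about 1.5 mm further to the left than the wrist camera did. The foot lightly touched the hole wall at about 1 N, so I shifted it back.
  - **Top view:** in the last top picture the arm partly hid the right holder, so I checked that one in the scene view only.

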